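# Pry open the battery hatch and take out the power pack

### The job

Use the pry bar to lever the snug hatch of the battery box off its catch, without a hand on the hatch until it has come free, and push it over past upright so that it stays open. Lay the pry bar back down flat on the blue mat, and lift the power pack out and set it down gently, upright, in the grey tray. Leave the other things on the bench where they are.

Things in the scene. Friction and masses are not known exactly. Their poses are not given: they have to be found in the camera images.
- box: black fixed battery box, open-topped under its hatch, outside 150 (x) x 150 (y) x 75 mm high, walls and floor 5 mm thick. Origin: centre of its underside; z up; -x is the pry side (roughly towards the robot; an orange mark on that wall), +x the hinge side. It never moves.
- pry_rim (a point): middle of the inner top edge of the box's pry-side wall (box frame x -70, y 0, z 75 mm), axes as the box. The wall runs from here 5 mm towards -x. This edge is the fulcrum for the pry bar.
- hatch (a joint): angle of the hatch (rad): 0 shut, grows as it opens. Shut, it is held by a sprung catch against about 17 N upwards at its notch; lifted some 8 mm there it snaps past the catch and then stays ajar by itself at about 0.1 rad. Beyond that it (0.22 kg) swings freely: let go before about 1.6 rad it falls back, past that it falls open onto its stop at 1.95 rad.
- hatch_edge (a point): middle of the notch's lower edge, on the hatch's underside (moves with the hatch), 118 mm from the hinge axis. Shut, it lies 20 mm in +x from pry_rim and 6 mm below it: the open gap for the blade is 20 mm by 40 mm (along y). The hatch is a grey plate 6 mm thick, flush with the rim; beside the notch it reaches on to 6 mm from the wall. x axis: along the hatch, to the hinge.
- hatch_hinge (a point): middle of the hatch's hinge axis (along y), at box x +68, z 72 mm: half-way through the hatch's thickness
- pack_center (a point): centre of the blue power pack with a black band, a block 70 (x) x 44 (y) x 54 mm high, about 0.4 kg, two terminals 5 mm high on top; it stands on the floor of the box with its long side along box x, about 20 mm towards the hinge from the middle. z up
- bar_grip (a point): centre of the orange handle of the pry bar, half-way up. The handle is 80 (x) x 22 (y) x 26 mm (z); x points to the tip. From the handle's end a straight steel blade 18 mm wide, 4 mm thick and 80 mm long runs on, its underside level with the handle's underside (13 mm below this point); the tip's end is 120 mm from this point. 0.16 kg
- bar_tip (a point): middle of the end of the pry bar's blade, half-way through its thickness
- mat: blue mat fixed on the bench, 250 x 250 x 4 mm; the pry bar lies flat on it, along its x within some 15 degrees. Origin: centre of its underside
- tray: open grey tray fixed on the bench, 200 (x) x 170 (y) x 35 mm high, walls and floor 5 mm thick. Origin: centre of its underside
- wrench: steel wrench, 160 mm long, lying on the mat beside the pry bar; a bystander. Origin on its underside
- driver: screwdriver, 170 mm long, lying on the bench before the box; a bystander. Origin on its underside
- bracket: aluminium angle bracket, 45 x 60 x 40 mm; a bystander. Origin on its underside
- latch: black drawer latch with a steel barrel, 46 x 60 x 30 mm; a bystander. Origin on its underside
There are look-alikes about, which are no part of the job. Several things look just like the part that bears bar_grip: the one meant starts farthest to the robot's right.

How it is judged:
By the outcome, as a careful person would: the job done as asked, in the order asked, and still so for the second after the job is handed in, with the robot touching nothing.
It also fails if it takes over 64 s, if anything falls off the work surface, if the arm or the gripper's body presses on something with over 40 N, if the wrist force passes 120 N, or if a joint passes its speed limit or range.

### The arm

A 6-joint arm with a two-finger parallel gripper is mounted at the origin on the work surface. World frame = base frame: x ahead of the robot, y to its left, z up, the work surface at z = 0. Lengths are in m, angles in degrees, forces in N, time in s.
With the tool pointing down it reaches from about 0.325 to 0.85 m from the base axis. Payload 15.5 kg.
Tool frame: the origin (TCP) lies midway between the tips of the shut fingers; the grasp point (between the pads) lies 19 mm behind it; z points along the fingers, y is the line along which they close (so a half turn about z gives the same grasp; the last joint's range is limited). The gripper opens to 91 mm and grips with 3 to 60 N. Pads are 32 mm wide; open, the fingers measure 118 mm over their backs; the gripper's body (76 mm by 178 mm) begins 60 mm behind the grasp point.
Start: joints at [-80.988, 28.281, 77.091, -0, 74.628, -5.472], TCP at [0.156, -0.605, 0.214] pointing down, gripper open.
Joint ranges: [-166.48, 166.48], [-47.26, 123.95], [12.59, 153.08], [-70.14, 250.14], [6.76, 159.57], [-176.63, 176.63]. Speed limits (degrees/s): [108.29, 108.29, 147.25, 172.46, 172.46, 172.46].

### API

Orientations are given as a 3x3 rotation matrix whose columns are the frame's x, y, z axes.
In Python, from bench import ctrl gives the robot as it stands. The module is installed in compiled form; this text tells all that it offers. Calls block until the motion is done:
- ctrl.goto(position, orientation): joint-space move of the TCP to a pose.
- ctrl.move_l(position, vel=0.15, ori=None, contact_N=None): straight line of the TCP; ori=None keeps the orientation; vel is the mean speed in m/s. With contact_N (N) it stops when the force on the tool has changed by that much, and returns True; else False.
- ctrl.movej(angles): joint-space move.
- ctrl.command_gripper(opening): opening from 0.0 (shut) to 1.0 (fully open); the grip force is fixed at half the most; returns when the fingers have stopped.
- ctrl.sleep(seconds).
- ctrl.ik(position, orientation): joint angles nearest the present ones, or None.
- ctrl.read_camera(name): name is "scene" or "top" or "wrist"; returns the picture (420x560x3 uint8, blue, green, red); there is no depth.
- ctrl.camera_params(name): a dict with "fx", "fy", "cx", "cy" (pixels), "D" ([k1, k2, p1, p2, k3] as OpenCV has them; the pictures are not rectified), "pose" (4x4, takes a point from camera to world coordinates); the wrist camera has in their place "T_tool_cam" (4x4, takes a point from camera to tool coordinates, whose origin is the TCP and whose axes are the flange's). Camera axes: x right, y up, looking along -z (the intrinsics and any distortion apply to the point x, -y, -z); pixel columns grow to the right and rows downward; lengths in m; the calibration is good to about 2 mm. A picture is of the moment at which its call begins: read the wrist's pose just before it. camera_params takes no time and is no camera call.
A pose or a line that the arm cannot do raises ctrl.MotionError and nothing moves.
- ctrl.sign_off(): hands the job in; it is judged then, once.
Readings, each from a call of its own:
- ctrl.current_t(): time.
- ctrl.current_q(): joint angles.
- ctrl.current_dq(): joint speeds.
- ctrl.current_effort(): joint torques, N m.
- ctrl.current_tool_pos(): TCP position.
- ctrl.current_eef_rot(): TCP orientation.
- ctrl.current_contact_force(): force on the tool from outside, world axes, zero at the start.
- ctrl.current_wrist_torque(): the same for the moment, N m.
- ctrl.current_grip_width(): opening from 0.0 (shut) to 1.0 (fully open).
- ctrl.current_grasp_force(): force on a finger pad.
Only numpy, scipy, OpenCV 4.12 (cv2) and the standard library are available. Lean on these libraries where they do the work, as an engineer would, in place of code of your own. Each camera call takes 0.05 s, during which the arm holds its last target. There are 200 camera calls.

## Working session

There is one attempt and no reset: what is moved stays moved. The work goes in short steps, each a Python script; the robot and the scene stay as the last script left them, time stands still between calls to the robot, and variables do not carry over. Pictures are saved under pics/ and viewed, at most 12 in all, crops included, and the job is handed in when it is done.

```bash
mkdir -p pics
python3 - <<'E'
from bench import ctrl
import cv2,numpy as np
for n in ["scene","top","wrist"]:
    im=ctrl.read_camera(n); cv2.imwrite(f"pics/{n}0.png",im)
    p=ctrl.camera_params(n); print(n,{k:np.round(np.array(v),4).tolist() for k,v in p.items()})
print(ctrl.current_t(),ctrl.current_tool_pos(),ctrl.current_eef_rot())
E
```

```text
scene {'fx': 476.6045, 'fy': 476.6045, 'cx': 282.296, 'cy': 210.9156, 'D': [-0.1395, 0.0, 0.0, 0.0, 0.0], 'pose': [[-0.5, -0.5309, 0.6842, 1.3426], [0.866, -0.3015, 0.3989, 0.5425], [-0.0055, 0.792, 0.6105, 0.8523], [0.0, 0.0, 0.0, 1.0]]}
top {'fx': 466.2601, 'fy': 466.2601, 'cx': 278.3906, 'cy': 210.5988, 'D': [0.0252, 0.0, 0.0, 0.0, 0.0], 'pose': [[0.0057, 0.9848, -0.1733, 0.2577], [-1.0, 0.0058, 0.0003, 0.0407], [0.0013, 0.1733, 0.9849, 1.1848], [0.0, 0.0, 0.0, 1.0]]}
wrist {'fx': 362.0233, 'fy': 362.0233, 'cx': 280.0137, 'cy': 208.7191, 'D': [-0.0914, 0.0, 0.0, 0.0, 0.0], 'T_tool_cam': [[-0.0014, 0.9715, 0.2372, 0.0676], [1.0, 0.0017, -0.0007, -0.0001], [-0.0011, 0.2372, -0.9715, -0.1708], [0.0, 0.0, 0.0, 1.0]]}
0.15 [ 0.15626254 -0.60486303  0.21350273] [[ 9.68221951e-01  2.50092453e-01 -1.38874273e-04]
 [ 2.50092479e-01 -9.68221574e-01  8.57552750e-04]
 [ 8.00064037e-05 -8.65032807e-04 -9.99999623e-01]]
```

View pics/top0.png

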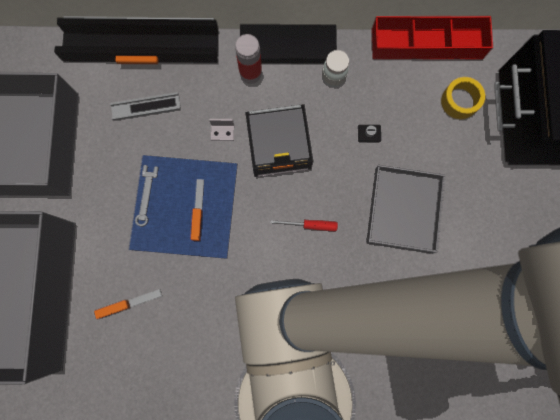

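View pics/scene0.png

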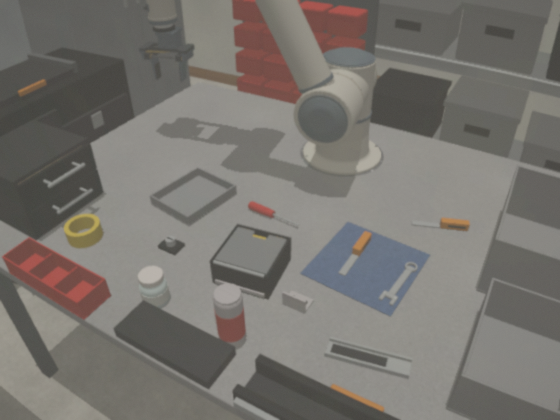

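Candidates for the pry bar in the top view: an orange-handled bar on the mat with its handle at (196,223), and one on the bench at (111,310). The orange label at (137,58) belongs to a black bin. The bar on the mat is farthest to the robot's right (image right = −y), so I choose that one. I'll check it in a close-up from the wrist camera, which will also cover the box (orange/yellow marks at (284,162) on its robot side). The tray is at (405,208), the driver at (305,224).

```bash
cat > h.py <<'E'
from bench import ctrl
import cv2,numpy as np
from scipy.spatial.transform import Rotation as Rn
def cam(name):
    p=ctrl.camera_params(name); K=np.array([[p['fx'],0,p['cx']],[0,p['fy'],p['cy']],[0,0,1]]); D=np.array(p['D'])
    if name=='wrist':
        T=np.eye(4);T[:3,:3]=ctrl.current_eef_rot();T[:3,3]=ctrl.current_tool_pos();P=T@np.array(p['T_tool_cam'])
    else: P=np.array(p['pose'])
    return K,D,P
def shot(name,fn=None):
    c=cam(name); im=ctrl.read_camera(name)
    if fn: cv2.imwrite(fn,im); np.savez(fn+'.npz',K=c[0],D=c[1],P=c[2])
    return im,c
def load(fn):
    z=np.load(fn+'.npz'); return cv2.imread(fn),(z['K'],z['D'],z['P'])
def cast(c,px,z):
    K,D,P=c; px=np.array(px,float).reshape(-1,1,2); u=cv2.undistortPoints(px,K,D)[:,0]
    d=np.c_[u[:,0],-u[:,1],-np.ones(len(u))]@P[:3,:3].T; o=P[:3,3]
    return o+d*((z-o[2])/d[:,2])[:,None]
def proj(c,X):
    K,D,P=c; Y=(np.array(X,float).reshape(-1,3)-P[:3,3])@P[:3,:3]; Y=Y*[1,-1,-1]
    return cv2.projectPoints(Y,np.zeros(3),np.zeros(3),K,D)[0][:,0]
def down(yaw):  # tool x at yaw (deg), z down
    a=np.radians(yaw); return np.array([[np.cos(a),np.sin(a),0],[np.sin(a),-np.cos(a),0],[0,0,-1.]])
def tilt(yaw,a): # tool x along bar x; bar heading yaw, tip down by a deg
    R=Rn.from_euler('ZY',[yaw,a],degrees=True).as_matrix()  # bar frame
    return R@np.diag([1,-1,-1.])
E
python3 - <<'E'
from h import *
c=cam('top')
bar=cast(c,[(196,223)],.03)[0];box=cast(c,[(280,140)],.075)[0];tray=cast(c,[(405,208)],.02)[0]
print(bar,box,tray)
m=(bar+box)/2
ctrl.goto([m[0]-.03,m[1],.25],down(0)); shot('wrist','pics/w1.png'); print(ctrl.current_t(),ctrl.current_q(),ctrl.current_tool_pos())
E
```

```text
[0.42823433 0.24623082 0.03      ] [0.63093532 0.03742169 0.075     ] [ 0.4712974  -0.28057229  0.02      ]
3.0917 [ 9.20249568e+00  1.76698269e+01  8.88986069e+01 -3.23419187e-03
  7.34322460e+01  9.92443584e+01] [0.49979332 0.14132896 0.24996144]
```

View pics/w1.png

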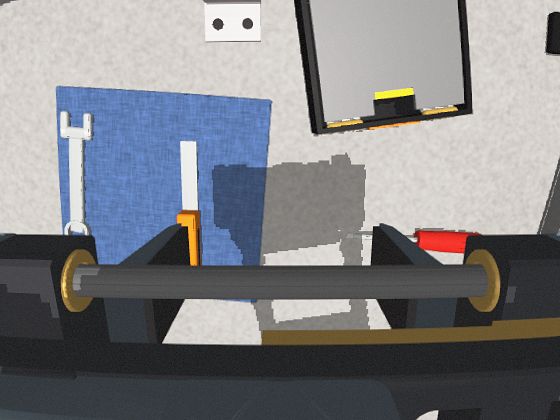

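The close view shows the bar on the mat: blade (189,175), orange handle (188,238). The wrench is at (76,170), and the box's near rim runs (318,130) to (470,112) with the notch at (395,100). The choice is confirmed. I'll back off for one picture that holds the bar and the whole box.

Run:
```python
from h import *
ctrl.goto([.37,.13,.27],down(0)); im,c=shot('wrist','pics/w2.png')
hsv=cv2.cvtColor(im,cv2.COLOR_BGR2HSV)
def rect(m,z):
    cs=cv2.findContours(m.astype(np.uint8),cv2.RETR_EXTERNAL,cv2.CHAIN_APPROX_NONE)[0]
    for k in sorted(cs,key=cv2.contourArea)[::-1][:3]:
        if cv2.contourArea(k)>40:
            b=cv2.boxPoints(cv2.minAreaRect(k)); print(cv2.contourArea(k),b.round(1).tolist(),cast(c,b,z).round(4)[:,:2].tolist())
o=cv2.inRange(hsv,(8,150,120),(20,255,255)); print('orange');rect(o>0,.03)
print('yellow');rect(cv2.inRange(hsv,(24,150,120),(35,255,255))>0,.075)
print(ctrl.current_t())
```

```text
orange
1253.0 [[164.3000030517578, 97.0999984741211], [183.5, 96.4000015258789], [186.0, 166.89999389648438], [166.8000030517578, 167.60000610351562]] [[0.465, 0.2579], [0.4654, 0.2364], [0.3871, 0.2377], [0.3865, 0.26]]
65.5 [[484.20001220703125, 253.39999389648438], [489.0, 251.0], [499.79998779296875, 272.6000061035156], [495.0, 275.0]] [[0.2798, -0.1246], [0.2829, -0.1305], [0.2534, -0.15], [0.2502, -0.1439]]
61.0 [[60.29999923706055, 278.6000061035156], [67.9000015258789, 253.39999389648438], [73.0, 255.0], [65.4000015258789, 280.1000061035156]] [[0.2462, 0.4114], [0.2806, 0.3953], [0.2786, 0.3887], [0.2442, 0.4047]]
yellow
3.7333
```

View pics/w2.png

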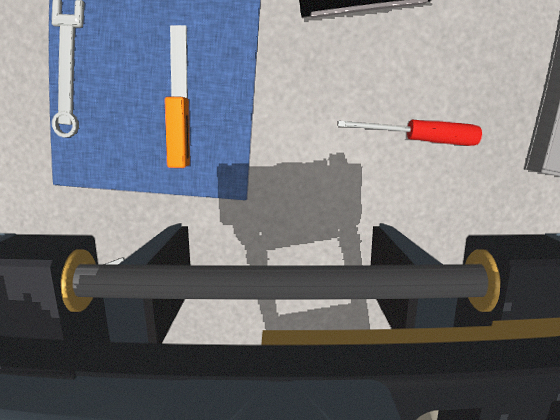

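The bar lies clear: handle rectangle (164–186, 97–168), blade up to (178,26). The wrench is at (66,70) and the driver at (410,130). The box is out of this view, so I'll take one look from farther forward.

Run:
```python
from h import *
im,c=load('pics/w2.png')
tip=cast(c,[(170.5,26),(186.5,26)],.008).mean(0);h=np.array([.426,.2485]);d=tip[:2]-h
print('bar yaw',np.degrees(np.arctan2(d[1],d[0])),np.linalg.norm(d),tip)
ctrl.goto([.58,.04,.27],down(0)); im,c=shot('wrist','pics/w3.png')
print(ctrl.current_t())
```

```text
bar yaw -1.9631175392528992 0.11904458203481147 [0.54497471 0.24442199 0.008     ]
4.6917
```

View pics/w3.png

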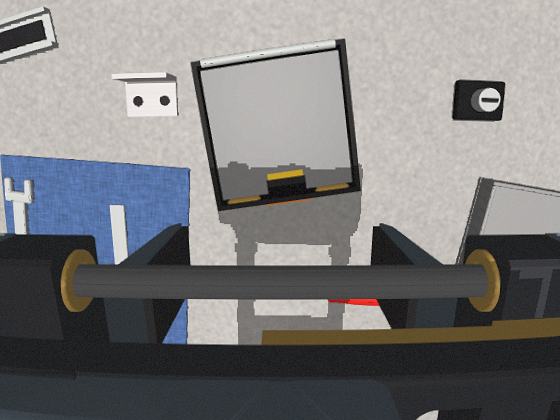

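The whole box is in view, with rim corners near (192,63), (344,39), (360,190) and (219,210). The notch is at (288,186), between yellow at (285,174) and the orange wall mark at (290,203). Next I refine the rim by mask and pick up the bar.

Run:
```python
from h import *
im,c=load('pics/w3.png')
pc=np.array([(192,63),(344,39),(360,190),(219,210)],float)
g=cv2.GaussianBlur(cv2.cvtColor(im,cv2.COLOR_BGR2GRAY),(3,3),0).astype(float)
# fit each outer edge: strongest outward dark->bright transition along normals
ctr=pc.mean(0); L=[]
for i in range(4):
    a,b=pc[i],pc[(i+1)%4]; t=(b-a)/np.linalg.norm(b-a); n=np.array([t[1],-t[0]]); n=n*np.sign(n@((a+b)/2-ctr)); pts=[]
    for s in np.linspace(.12,.88,40):
        p=a+(b-a)*s; o=np.arange(-6,6.1,.5); q=(p+o[:,None]*n).astype(np.float32)
        v=cv2.remap(g.astype(np.float32),q[:,:1],q[:,1:],cv2.INTER_LINEAR)[:,0]; d=np.gradient(v); k=d.argmax()
        if d[k]>4: pts.append(p+o[k]*n)
    pts=cast(c,pts,.075)[:,:2].astype(np.float32)
    vx,vy,x0,y0=cv2.fitLine(pts,cv2.DIST_HUBER,0,.01,.001).ravel(); r=np.abs((pts-[x0,y0])@[-vy,vx])
    L.append((vx,vy,x0,y0)); print(i,len(pts),'yaw',round(np.degrees(np.arctan2(vy,vx)),2),'res',np.median(r).round(5))
def isec(p,q):
    A=np.array([[p[0],-q[0]],[p[1],-q[1]]]); s=np.linalg.solve(A,np.array([q[2]-p[2],q[3]-p[3]])); return np.array(p[2:])+s[0]*np.array(p[:2])
C=np.array([isec(L[i-1],L[i]) for i in range(4)]); print(C.round(4),np.linalg.norm(np.roll(C,-1,0)-C,axis=1).round(4),'ctr',C.mean(0).round(4))
print('pts', cast(c,[(290,203),(285,174),(288,186)],.075).round(4).tolist())
# tray from top view
im,c=load('pics/w3.png')
```

```text
0 40 yaw -81.58 res 0.00021
1 40 yaw 8.42 res 0.00024
2 40 yaw -81.81 res 0.0
3 40 yaw 8.13 res 5e-05
[[ 0.6959  0.1263]
 [ 0.7178 -0.0216]
 [ 0.5766 -0.0425]
 [ 0.5552  0.1062]] [0.1495 0.1428 0.1502 0.1422] ctr [0.6364 0.0421]
pts [[0.5634, 0.0304, 0.075], [0.5936, 0.0356, 0.075], [0.5812, 0.0325, 0.075]]
```

Run:
```python
from h import *
R=down(-2)
h=np.array([.426,.2485])
ctrl.goto([*h,.12],R)
ctrl.move_l([*h,.017],vel=.12) # grasp pt ~19mm above TCP? adjust below
print(ctrl.current_contact_force(),ctrl.current_tool_pos(),ctrl.current_t())
```

```text
[-1.09533702  0.18092993 -0.74346941] [0.42645614 0.24857932 0.01752513] 6.85
```

Run:
```python
from h import *
p=ctrl.current_tool_pos(); ctrl.move_l([p[0],p[1],.008],vel=.05,contact_N=8); print(ctrl.current_tool_pos(),ctrl.current_contact_force())
ctrl.command_gripper(0.1); print(ctrl.current_grip_width()*91,ctrl.current_grasp_force(),ctrl.current_t())
im,c=load('pics/w3.png')
a=np.radians(8.3);ex=np.array([np.cos(a),np.sin(a)]);ey=np.array([-ex[1],ex[0]])
cr=im[25:225,170:380]; cr=cv2.resize(cr,None,fx=3.5,fy=3,interpolation=cv2.INTER_CUBIC) if 0 else cv2.resize(cr,None,fx=2.9,fy=2.9,interpolation=cv2.INTER_CUBIC)
near=np.array([.5659,.0319]);far=np.array([.7069,.0524])
for base,s,col in ((near,1,(0,0,255)),(far,-1,(0,255,0))):
    for k,cl in((0,col),(.15*s,(255,0,255) if s>0 else (255,255,0))):
        q=base+k*ex; pts=proj(c,[[*(q+.075*ey),.075],[*(q-.075*ey),.075]])
        u=((pts-[170,25]+.5)*2.9-.5).astype(int); cv2.line(cr,tuple(u[0].tolist()),tuple(u[1].tolist()),cl,1)
cv2.imwrite('pics/ov.png',cr)
```

```text
[0.42631617 0.24851108 0.00782412] [-0.26649001 -0.43344254  0.14682961]
22.06282739886714 29.981493651866913 8.2417
```

View pics/ov.png

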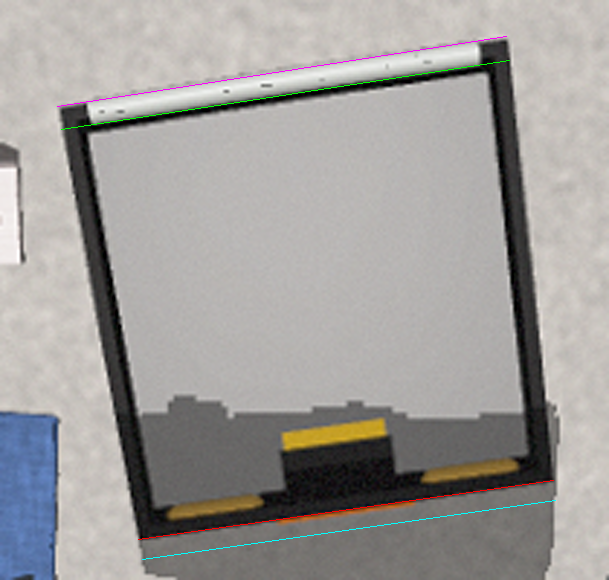

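The overlay shows the red line (near rim, outer) and the magenta line (far rim, outer, 150 mm from red) both lying on the true edges; the green fit was the hinge line. So the box yaw is 8.3°, and the near outer edge's midpoint is at (0.5659, 0.0319). The bar is held at 22 mm width. Next I lift it and insert the blade.

```bash
cat >> h.py <<'E'
YAW=8.3
_a=np.radians(YAW); EX=np.array([np.cos(_a),np.sin(_a),0]); EY=np.array([-EX[1],EX[0],0]); EZ=np.array([0,0,1.])
A=np.array([.5659,.0319,.075])+.005*EX     # pry_rim
ORG=A+.07*EX-.075*EZ                       # box origin
def barpose(tipbot,a):
    bx=np.cos(np.radians(a))*EX-np.sin(np.radians(a))*EZ; bz=np.sin(np.radians(a))*EX+np.cos(np.radians(a))*EZ
    return tipbot-.12*bx+.0038*bz, tilt(YAW,a)
def pry(a,d,s,piv=A):
    a_=np.radians(a); bx=np.cos(a_)*EX-np.sin(a_)*EZ; bz=np.sin(a_)*EX+np.cos(a_)*EZ
    return barpose(piv+s*bx+d*bz,a)
E
python3 - <<'E'
from h import *
for k in [(45,.003,-.03),(45,.003,.034),(28,0,.034),(-8,0,.034)]: print(k,ctrl.ik(*pry(*k)))
p=ctrl.current_tool_pos(); ctrl.move_l([p[0],p[1],.16],vel=.15)
print(ctrl.current_grip_width()*91)
ctrl.goto(*pry(45,.003,-.03))
shot('wrist','pics/w4.png')
hit=ctrl.move_l(pry(45,.003,.034)[0],vel=.06,contact_N=5)
print(hit,ctrl.current_tool_pos()-pry(45,.003,.034)[0],ctrl.current_contact_force(),ctrl.current_t())
shot('wrist','pics/w5.png');shot('scene','pics/s5.png')
a=cv2.imread('pics/w5.png');b=cv2.imread('pics/s5.png')[200:310,170:310]
cv2.imwrite('pics/c5.png',np.hstack([cv2.imread('pics/w4.png')[0:300,130:430],cv2.resize(b,(382,300))]))
E
```

```text
(45, 0.003, -0.03) [ -0.44716666  43.10502184  69.58970444  -6.65234403 111.83616141
  81.3067511 ]
(45, 0.003, 0.034) [ 7.03193064e-02  4.92687825e+01  6.32313430e+01 -6.27091328e+00
  1.12083292e+02  8.17949972e+01]
(28, 0, 0.034) [-1.19501592 39.43208415 79.15161781 -4.44227038 89.09267108 81.67000081]
(-8, 0, 0.034) [ -6.1025117   27.5262698  112.31543633   3.69797165  32.46066732
  72.61045414]
21.793743875571344
False [-7.59195506e-05 -3.38189093e-05  2.85031696e-04] [ 1.1061403  -0.24402308 -2.14966696] 11.6167
```

View pics/c5.png

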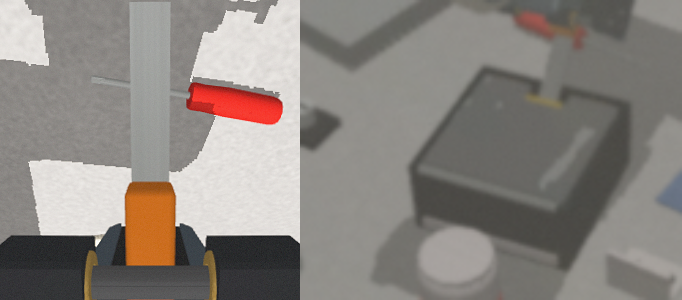

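Left: the bar sits straight in the fingers. Right: the blade goes down into the notch, just behind the yellow mark at crop (545,100), and there was no contact. Next: seat the blade on the rim and pry.

Run:
```python
from h import *
n=lambda a:np.sin(np.radians(a))*EX+np.cos(np.radians(a))*EZ
ctrl.move_l(*[pry(38,.003,.034)[0]],vel=.06,ori=pry(38,.003,.034)[1])
f0=ctrl.current_contact_force()
hit=ctrl.move_l(pry(38,-.004,.034)[0],vel=.02,contact_N=4)
d=(ctrl.current_tool_pos()-pry(38,0,.034)[0])@n(38); print('seat',hit,'d',d,ctrl.current_contact_force()-f0)
d=min(max(d,-.003),.003) if hit else 0
for a in [30,24,18,12,6,1,-4,-8]:
    P,R=pry(a,d,.034) if a>=0 else pry(a,d,.039,A-.005*EX)
    ctrl.move_l(P,vel=.04,ori=R); print(a,(ctrl.current_contact_force()-f0).round(1),(ctrl.current_tool_pos()-P).round(4),round(ctrl.current_grip_width()*91,1))
print(ctrl.current_t()); np.save('d.npy',d)
im,_=shot('wrist','pics/w6.png');b,_=shot('scene','pics/s6.png')
cv2.imwrite('pics/c6.png',np.hstack([im[0:300,130:430],cv2.resize(b[200:310,170:310],(382,300))]))
```

```text
seat True d -0.0020729511684784907 [3.04230954 1.99524103 4.61547106]
30 [1.9 0.2 4.7] [ 0.     -0.      0.0004] 21.7
24 [10.3  2.2 -4. ] [ 0.0017  0.0001 -0.0004] 21.7
18 [9.7 1.9 0.2] [ 0.0017  0.0001 -0.0002] 21.9
12 [6.7 2.2 4.4] [0.0015 0.     0.0001] 22.0
6 [4.5 1.9 6.3] [ 0.0007 -0.      0.    ] 22.3
1 [1.8 1.3 2. ] [-0.0005 -0.     -0.0001] 21.7
-4 [-2.7  2.   3.8] [-0.0007  0.0001 -0.0001] 21.9
-8 [-3.1  1.8  2.6] [-0.0004  0.0001 -0.0001] 21.4
15.2667
```

View pics/c6.png

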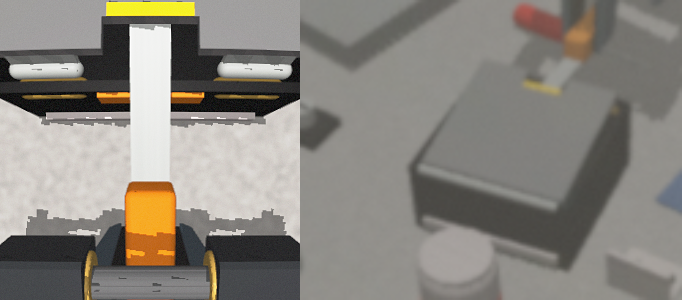

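The force rose to about 10 N and dropped again between 6° and 1°. About 25 px of blade tip is hidden under the raised notch edge (crop (150,25)), so the hatch is ajar with the tip under it. Next I swing it open with the bar along an arc about the hinge.

Run:
```python
from h import *
H=ORG+.068*EX+.072*EZ; r=.104
def P(th,a=-10):
    u=-np.cos(th)*EX+np.sin(th)*EZ; n=np.sin(th)*EX+np.cos(th)*EZ; a_=np.radians(a)
    bz=np.sin(a_)*EX+np.cos(a_)*EZ
    return barpose(H+r*u-.005*n-.002*bz,a)
ths=np.r_[np.arange(.2,1.75,.15),1.8]
print([ctrl.ik(*P(t)) is not None for t in ths])
f0=ctrl.current_contact_force()
for t in ths:
    p,R=P(t); ctrl.move_l(p,vel=.1,ori=R); f=ctrl.current_contact_force()-f0
    print(round(t,2),f.round(1))
    if np.linalg.norm(f)>25: break
ctrl.sleep(.3); print(ctrl.current_t())
p,R=P(ths[-1]); ctrl.move_l(p-.05*EX,vel=.2)
im,_=shot('wrist','pics/w7.png');b,_=shot('scene','pics/s7.png')
cv2.imwrite('pics/c7.png',np.hstack([im[0:300,130:430],cv2.resize(b[150:310,130:330],(375,300))]))
```

```text
[True, True, True, True, True, True, True, True, True, True, True, True]
0.2 [ 2.4 -0.2 -0.4]
0.35 [ 3.8 -1.9 -1.8]
0.5 [ 4.1 -1.2 -2.1]
0.65 [ 3.1 -0.7 -0.6]
0.8 [ 1.7 -1.1 -1.7]
0.95 [ 2.1 -0.9 -0.9]
1.1 [ 3.  -1.4  0.1]
1.25 [ 2.6 -0.5 -0.4]
1.4 [ 3.3 -0.8 -0.7]
1.55 [ 2.3 -0.6 -0.2]
1.7 [ 3.3 -0.6  0.3]
1.8 [ 3.4 -0.8 -1.2]
19.25
```

View pics/c7.png

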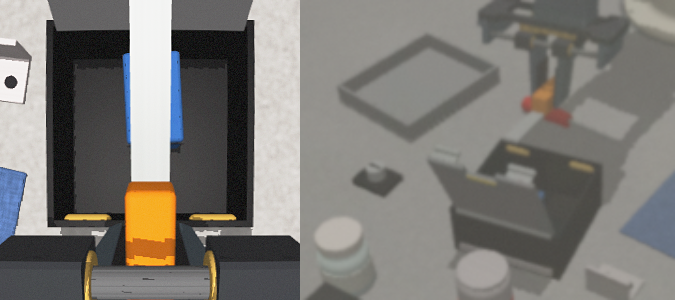

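The hatch is open and resting back on its stop. The pack is visible at wrist crop (153,97), centred across the box. Next I lay the bar back where it lay and locate the pack from this picture.

Run:
```python
from h import *
im=cv2.imread('pics/w7.png'); c=load('pics/w7.png')[1]
hsv=cv2.cvtColor(im,cv2.COLOR_BGR2HSV)
m=cv2.inRange(hsv,(95,120,120),(125,255,255)); m[:,:240]=0; m[:,330:]=0; m[200:]=0
ys,xs=np.nonzero(m); print(xs.min(),xs.max(),ys.min(),ys.max())
for col in (256,258,308,311):
    yy=np.nonzero(m[:,col])[0]; 
    if len(yy): print(col,((cast(c,[(col,yy.min()),(col,yy.max())],.059)-ORG)@np.c_[EX,EY]).round(4).tolist())
w=cast(c,[(xs.min(),100),(xs.max(),100)],.059); print('y edges',((w-ORG)@EY).round(4))
p=np.array([.4263,.2485])
ctrl.goto([*p,.14],down(-2)); f0=ctrl.current_contact_force()
ctrl.move_l([*p,.03],vel=.12)
hit=ctrl.move_l([*p,.0068],vel=.03,contact_N=3); print(hit,ctrl.current_tool_pos(),ctrl.current_contact_force()-f0)
ctrl.command_gripper(.45); ctrl.move_l([*p,.1],vel=.15); print(ctrl.current_grip_width(),ctrl.current_t())
shot('wrist','pics/w8.png')
```

```text
253 312 51 142
256 [[0.0551, 0.0179], [-0.0056, 0.018]]
258 [[0.0551, 0.0164], [-0.0124, 0.0165]]
308 [[0.0559, -0.0215], [-0.0117, -0.0214]]
311 [[0.0209, -0.0237], [-0.0109, -0.0237]]
y edges [ 0.0202 -0.0245]
True [0.42628093 0.24842807 0.00843865] [1.87604501 0.73743892 2.61104769]
0.44949729167233976 23.75
```

Run:
```python
from h import *
pk=ORG+.0215*EX-.002*EY; R=down(YAW+180)
p=ctrl.current_tool_pos(); ctrl.move_l([p[0],p[1],.16],vel=.25)
ctrl.command_gripper(.8)
ctrl.goto([pk[0],pk[1],.19],R); print(ctrl.current_t(),ctrl.current_q().round(0))
f0=ctrl.current_contact_force()
hit=ctrl.move_l([pk[0],pk[1],.026],vel=.12,contact_N=8); print(hit,ctrl.current_tool_pos())
if not hit:
    ctrl.command_gripper(.3); print(ctrl.current_grip_width()*91,ctrl.current_grasp_force(),ctrl.current_contact_force()-f0)
    ctrl.move_l([pk[0],pk[1],.05],vel=.06); ctrl.move_l([pk[0],pk[1],.2],vel=.15)
    print(ctrl.current_grip_width()*91,ctrl.current_contact_force()-f0)
print(ctrl.current_t())
b,_=shot('scene','pics/s9.png');t,_=shot('top','pics/t9.png')
cv2.imwrite('pics/c9.png',np.hstack([cv2.resize(b[150:310,130:430],(400,300)),cv2.resize(t[90:270,120:460],(400,300))]))
```

```text
28.1167 [  -1.   33.   73.    0.   74. -100.]
False [0.66213292 0.04385979 0.02672494]
44.78472795766633 29.160447120666504 [-2.0677758  -0.09408245  2.78855136]
44.49114253194586 [-0.29809698 -0.12843184 -2.80526323]
31.875
```

View pics/c9.png

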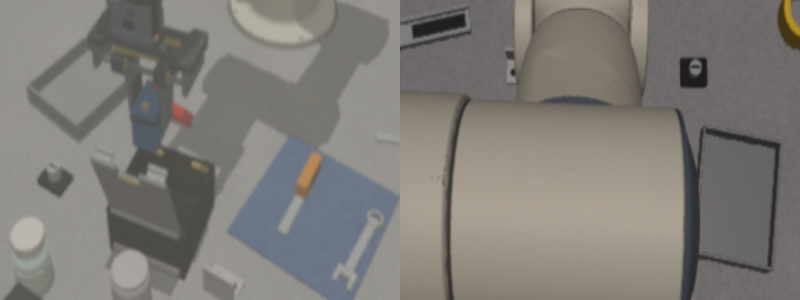

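The pack is held above the box at 44.5 mm width (−2.8 N), the bar lies flat on the mat and the hatch stays open. Now set the pack in the tray.

Run:
```python
from h import *
c=cam('top'); T=cast(c,[(376,167),(442,175),(436,251),(368,243)],.035)
ctr=T.mean(0); v=(T[0]-T[3])+(T[1]-T[2]); y=np.degrees(np.arctan2(v[1],v[0]))
print(ctr,y,np.linalg.norm(T-np.roll(T,1,0),axis=1))
R=down(y+180)
ctrl.goto([ctr[0],ctr[1],.15],R)
ctrl.move_l([ctr[0],ctr[1],.045],vel=.12)
hit=ctrl.move_l([ctr[0],ctr[1],.022],vel=.02,contact_N=2.5); print(hit,ctrl.current_tool_pos(),ctrl.current_contact_force())
ctrl.command_gripper(.75); ctrl.move_l([ctr[0],ctr[1],.2],vel=.15); print(ctrl.current_t())
ctrl.movej([-80.988,28.281,77.091,0,74.628,-100]); print(ctrl.current_t())
b,_=shot('scene','pics/s10.png');t,_=shot('top','pics/t10.png')
cv2.imwrite('pics/c10.png',np.hstack([cv2.resize(b[130:310,110:430],(400,300)),cv2.resize(t[90:270,120:460],(400,300))]))
```

```text
[ 0.46740677 -0.27746486  0.035     ] -7.500825892886671 [0.1957467  0.16718765 0.19420704 0.16738014]
True [ 0.46736228 -0.27737222  0.02600472] [ 0.35663349 -0.41425028  4.4296986 ]
37.1583
38.8167
```

View pics/c10.png

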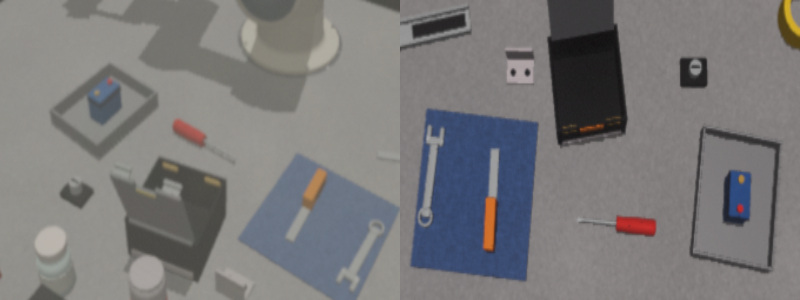

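The pack stands upright in the tray (right crop (738,195)) and the hatch is open. The bar is flat on the mat at (491,200), and the wrench, driver, bracket and latch look to be where they started.

```bash
python3 -c "
from h import *
print(ctrl.sign_off())"
```

```text
the job is handed in; nothing more can be done
None
```

I handed the job in at about 39 s on the robot clock: the hatch was pried off its catch and swung fully open with the bar, the bar is back flat on the mat, the power pack stands upright in the grey tray, and the last pictures show the other things on the bench where they were.

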